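Draw the shelf cheek in with its cam lock

TASK

Take the screwdriver out of its stand, seat its blade in the slot of the brass cam and turn the cam clockwise until it has caught the bolt, drawn the wooden cheek fully home against the board and is snug, but do not overtighten or force it. Then put the screwdriver back upright in its stand, fully down, and leave the things around alone.

Things in the scene. Friction and masses are not known exactly. Their poses are not given: they have to be found in the camera images.
- board: Fixed white base board of a small flat-pack shelf, lying flat on the worktop, 160 (x) x 180 (y) x 40 (z) mm. Origin at the centre of its underside, at worktop height; x points to the joint face that the wooden cheek closes on (that face is at x = +80 mm). The cam sits in its top face at x = +46 mm, y = 0. It does not move.
- cheek: Wooden cheek, 18 (x) x 180 (y) x 60 (z) mm, along the board's +x face and sliding only along the board's x, with about 2 N friction. A 1.5 mm rubber strip covers its inner face; origin at worktop level mid strip face. It starts 2 to 3 mm off the board; it is home when the strip meets the board (origin at x = +80 mm of the board); then the strip yields a little as it tightens.
- cam: Brass cam disc, 30 mm across, top flush with the board's, 40 mm above the worktop; origin on its axis at the top face, z up, x along its slot. Tightens clockwise seen from above, where a claw below it catches the bolt head and pulls it in about 4 mm per rad. It turns with under 0.1 N m until tight at 0.4 to 1.5 rad from its start, to be felt; snug is 0.15 to 0.2 N m, over 0.25 N m harms the lock.
- driver: Stubby flat screwdriver, 90 g, blade down in its stand. Origin on its axis at the underside of its black collar (34 mm across, 6 mm thick); z up, x across the blade's width. Above: square orange and black handle 24 x 24 mm, sides square to x and y, 6 to 62 mm above the origin. Below: 10 mm shaft and a blade 18 mm wide (x), 3 mm thick (y), 15 mm high, ending 59 mm below the origin.
- driver_grip (a point): Point on the axis of the screwdriver's handle to grip, 36 mm above the collar's underside.
- driver_tip (a point): Centre of the blade's lower end, 59 mm below the collar's underside; axes as the screwdriver's.
- stand: Fixed grey stand block, 64 x 64 x 66 mm, origin at the centre of its underside on the worktop. A round upright hole, 24 mm across and 62 mm deep, in the middle of its top; the screwdriver is fully down when its collar rests on the top face, 66 mm above the worktop.
- shelf: Fixed low glass shelf, 160 x 280 mm, top 58 mm above the worktop, on chrome pins; it carries bottle, scoop and brush. Origin on the worktop under its centre.
- bottle: Bystander: closed turquoise bottle, 54 mm across, 120 mm tall, on the glass shelf; origin at the centre of its underside.
- scoop: Bystander: black plastic scoop with a 50 x 40 x 28 mm bowl, on the glass shelf; origin under its bowl.
- brush: Bystander: white silicone brush, about 150 mm long, lying on the glass shelf; origin in its underside.
- tin: Bystander: aluminium tin with screw lid, 66 mm across, 56 mm tall, on the worktop; origin at the centre of its underside.
- slot (a point): Middle of the cam's screwdriver slot, at the top face, axes as the cam's: straight, right across the disc along x, open at both ends, 4.2 mm wide (y), 7.5 mm deep, black floor; a half turn of the blade fits as well.
- cheek_edge (a point): Middle of the top edge of the cheek's inner face, 60 mm above the worktop. 40 mm below it a steel bolt with a ball head reaches from the cheek into the board, under the cam, where it is hardly seen. How far it is screwed in differs from time to time by almost 4 mm, and so does the cam angle at which it becomes tight.
Not all that is in view belongs to the job. Leave any blue or green look-alike of the driver alone. Of the things like the stand, leave any that is blue; of the rest the larger one is meant.

How it is judged:
By the outcome, as a careful person would: the job done as asked, in the order asked, and still so for the second after the job is handed in, with the robot touching nothing.
It also fails if it takes over 64 s, if anything falls off the work surface, if the arm or the gripper's body presses on something with over 40 N, if the wrist force passes 120 N, or if a joint passes its speed limit or range.

ROBOT

A 6-joint arm with a two-finger parallel gripper is mounted at the origin on the work surface. World frame = base frame: x ahead of the robot, y to its left, z up, the work surface at z = 0. Lengths are in m, angles in rad, forces in N, time in s.
With the tool pointing down it reaches from about 0.35 to 0.975 m from the base axis. Payload 7.1 kg.
Tool frame: the origin (TCP) lies on the centre line of the jaws, within the pads' length; the fingertips stand 11 mm ahead of it and the grasp point (between the pads) lies 8 mm behind it; z points along the fingers, y is the line along which they close (so a half turn about z gives the same grasp; the last joint's range is limited). The gripper opens to 88 mm and grips with 3 to 60 N. Pads are 20 mm wide; open, the fingers measure 115 mm over their backs; the gripper's body (75 mm by 178 mm) begins 61 mm behind the grasp point.
Start: joints at [1.312, 0.423, 1.63, -0, 1.089, -0.019], TCP at [0.148, 0.607, 0.234] pointing down, gripper open.
Joint ranges: [-3, 3], [-0.9, 2.11], [0.09, 2.58], [-1.31, 4.45], [0.11, 2.69], [-2.54, 2.54]. Speed limits (rad/s): [2.39, 2.39, 3.01, 3.14, 3.14, 3.14].

INTERFACE

Orientations are given as [roll, pitch, yaw] about the fixed x, y, z axes, in that order (R = Rz(yaw) Ry(pitch) Rx(roll)).
In Python, from cell import move_pose, line_to, set_joints, gripper_to, dwell, ik, sense, grab_frame, PlanningError, job_done, regions_of, mark_of gives the robot as it stands. The module is installed in compiled form; this text tells all that it offers. Calls block until the motion is done:
- move_pose(position, orientation): joint-space move of the TCP to a pose.
- line_to(position, rotation=None, feed=0.15, guard=None): straight line of the TCP; rotation=None keeps the orientation; feed is the mean speed in m/s. With guard (N) it stops when the force on the tool has changed by that much, and returns True; else False.
- set_joints(angles): joint-space move.
- gripper_to(opening): finger opening in m; the grip force is fixed at half the most; returns when the fingers have stopped.
- dwell(seconds).
- ik(position, orientation): joint angles nearest the present ones, or None.
- sense(): the state.
- grab_frame(name): name is "side" or "top" or "wrist"; returns a dict with "pixels" (480x640x3 uint8, red, green, blue), "K" (3x3 intrinsics, pixels), "xyz" and "rotation" of the camera in the world. Camera axes: x right, y down, z forward; pixel columns grow to the right and rows downward; lengths in m; the calibration is good to about 2 mm. The wrist camera is an equidistant fisheye: a pixel r from the principal point sees the ray r / f radians off the axis. A picture is of the moment at which its call begins. There is no depth.
A pose or a line that the arm cannot do raises PlanningError and nothing moves.
- job_done(): hands the job in; it is judged then, once.
Trained networks look in a picture, given as the dict that the camera call returned (one of the last four; its "shot" number tells which), for a name from the list of things; names that differ only in an ending like _2 or _b are one class to them, and where a whole thing is asked for, a point or a joint stands for the part that bears it (a point fixed in the world has none). Each returns a list of dicts, best first, with "p" (0 to 1); they miss things now and then, are a little off and sometimes report something else, mostly with a low value. They report only what shows in the picture. A call takes as long as a camera call. They do not tell look-alikes from the thing itself.
- regions_of(picture, query): "region" (480x640 bool, what is visible of it) and "rect" ([centre column, centre row, width, height] in pixels, round what is visible of it).
- mark_of(picture, query): "point" ([column, row] in pixels: a listed point, or the origin of a listed thing).
The state is a dict: "t": time; "joint_positions": joint angles; "dq": joint speeds; "joint_torque": joint torques, N m; "eef_pos": TCP position; "ee_rot": TCP orientation; "contact_force": force on the tool from outside, world axes, zero at the start; "wrist_torque": the same for the moment, N m; "width": finger opening in m; "grasp_force": force on a finger pad.
Only numpy, scipy, OpenCV 4.12 (cv2) and the standard library are available. Lean on these libraries where they do the work, as an engineer would, in place of code of your own. Each camera call takes 0.05 s, during which the arm holds its last target. There are 200 camera calls.

## Working session

There is one attempt and no reset: what is moved stays moved. The work goes in short steps, each a Python script; the robot and the scene stay as the last script left them, time stands still between calls to the robot, and variables do not carry over. Pictures are saved under pics/ and viewed, at most 10 in all, crops included, and the job is handed in when it is done.

```bash
mkdir -p pics; ls
python3 - <<'E'
from cell import *
import cv2
s=sense(); print({k:s[k] for k in('t','eef_pos','ee_rot','contact_force','wrist_torque','width')})
for n in('top','side'):
    f=grab_frame(n); cv2.imwrite(f'pics/{n}0.png',f['pixels'][:,:,::-1]); print(n,f['K'],f['xyz'],f['rotation'])
    for q in('driver','driver_grip','stand','board','cam','slot','cheek_edge','shelf','tin'):
        print(q,[(round(m['p'],2),[round(float(x),1) for x in m['point']]) for m in mark_of(f,q)])
E
```

```text
pics
{'t': 0.0, 'eef_pos': array([0.14827651, 0.60659178, 0.23288703]), 'ee_rot': array([-3.14002409e+00, -1.78354326e-05,  2.90182796e+00]), 'contact_force': array([ 0.01054271, -0.00507146, -0.29324698]), 'wrist_torque': array([ 0.0244146 , -0.03330569,  0.03618366]), 'width': 0.08770730772804432}
top [[620.11882406   0.         316.73565954]
 [  0.         620.11882406 247.10723208]
 [  0.           0.           1.        ]] [0.33103967 0.06724649 1.47785989] [-2.97815445  0.01964627 -1.59306816]
driver [(0.84, [500.1, 260.9]), (0.73, [460.4, 249.0]), (0.61, [498.3, 225.6])]
driver_grip [(0.78, [503.4, 253.8]), (0.76, [502.6, 227.4]), (0.3, [456.7, 256.6])]
stand [(0.82, [468.1, 306.1]), (0.72, [489.6, 190.3]), (0.64, [457.2, 254.0])]
board [(0.56, [338.9, 288.7])]
cam [(0.69, [343.2, 267.2])]
slot [(0.42, [348.4, 268.9]), (0.4, [342.4, 288.7])]
cheek_edge [(0.62, [348.6, 248.5])]
shelf [(0.8, [195.4, 263.9])]
tin [(0.56, [429.3, 210.8])]
side [[565.03062318   0.         320.42551305]
 [  0.         565.03062318 240.72066085]
 [  0.           0.           1.        ]] [ 0.28414141 -0.98692533  0.84025208] [-2.16427949e+00  5.98285859e-04 -2.66593779e-01]
driver [(0.74, [390.3, 373.8]), (0.7, [359.1, 380.3]), (0.68, [350.8, 342.5])]
driver_grip [(0.91, [388.9, 361.1]), (0.7, [356.7, 369.1]), (0.56, [352.4, 332.8])]
stand [(0.96, [348.6, 368.5]), (0.79, [298.1, 392.0]), (0.72, [444.9, 386.0])]
board [(0.67, [284.4, 294.6])]
cam [(0.58, [304.5, 277.4])]
slot [(0.65, [306.4, 274.6])]
cheek_edge [(0.77, [320.3, 268.0])]
shelf [(0.8, [283.0, 213.6])]
tin [(0.64, [395.5, 335.5]), (0.15, [293.1, 193.3])]
```

View pics/top0.png

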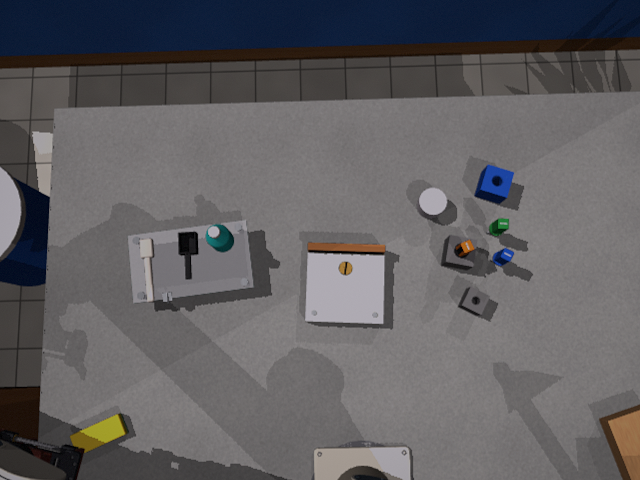

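View pics/side0.png

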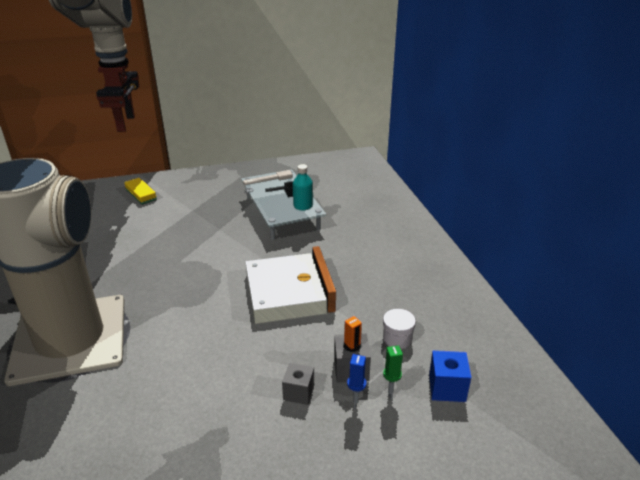

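Candidates for the driver in the top picture are orange (465,248), blue (503,257) and green (500,227); only the orange one matches. Stands are larger grey (460,253), holding the orange driver, small grey (475,301) and blue (495,184); the larger grey one is meant. The cam is at (345,268) with its slot near vertical in the image, and the cheek is at row 248. Next I'll locate them and look closer with the wrist camera.

```bash
cat > h.py <<'E'
from cell import *
import numpy as np, cv2
from scipy.spatial.transform import Rotation as Ro
def rot(f):
    r=np.asarray(f['rotation'])
    return r if r.shape==(3,3) else Ro.from_euler('xyz',r).as_matrix()
def at_z(f,px,z,fish=False):
    K=f['K']; u=(np.asarray(px,float)-K[:2,2])/[K[0,0],K[1,1]]
    if fish:
        th=np.linalg.norm(u,axis=-1,keepdims=True); d=np.concatenate([u/np.maximum(th,1e-9)*np.sin(th),np.cos(th)],-1)
    else: d=np.append(u,1)
    d=d@rot(f).T
    return np.asarray(f['xyz'])+d*((z-f['xyz'][2])/d[...,2:])
def proj(f,p,fish=True):
    c=(np.asarray(p)-f['xyz'])@rot(f); K=f['K']
    r=np.hypot(c[...,0],c[...,1]); th=np.arctan2(r,c[...,2]) if fish else r/c[...,2]
    return K[:2,2]+(c[...,:2]/np.maximum(r,1e-9)[...,None])*th[...,None]*[K[0,0],K[1,1]]
E
python3 - <<'E'
from h import *
f=grab_frame('top')
for n,p,z in(('drv',(465,247),.128),('stand',(460,252),.066),('cam',(345.5,268),.04),('tin',(433,201),.056),('cheek',(346,247),.06),('bottle',(214,231),.178),('blue',(505,255),.128),('green',(501,225),.128)):
    print(n,at_z(f,p,z).round(4))
f=grab_frame('wrist'); print(f['K'],f['xyz'],f['rotation'])
E
```

```text
drv [ 0.5462 -0.2368  0.128 ]
stand [ 0.5447 -0.2386  0.066 ]
cam [0.5176 0.0241 0.04  ]
tin [ 0.6687 -0.185   0.056 ]
cheek [0.564  0.0221 0.06  ]
bottle [0.5865 0.3072 0.178 ]
blue [ 0.5262 -0.3228  0.128 ]
green [ 0.5933 -0.3188  0.128 ]
[[371.64829954   0.         315.93305256]
 [  0.         371.64829954 235.59426226]
 [  0.           0.           1.        ]] [0.07389061 0.62520365 0.38506805] [2.85539292e+00 1.05658840e-03 1.33164997e+00]
```

Run:
```python
from h import *
for n,p in(('cam',[.518,.024,.17]),('drv',[.546,-.237,.248])):
    move_pose(p,[np.pi,0,1.4]); f=grab_frame('wrist'); print(n,sense()['t'],sense()['joint_positions'].round(2))
    np.savez(f'{n}.npz',**{k:f[k] for k in('pixels','K','xyz','rotation')})
    for q in(('slot','cheek_edge') if n=='cam' else('driver_grip','driver','stand')):
        print(q,[(round(m['p'],2),np.round(m['point'],1)) for m in mark_of(f,q)])
    c=f['pixels'][:,:,::-1]; cv2.imwrite(f'pics/{n}.png',c)
a,b=[cv2.imread(f'pics/{n}.png')[100:400,120:520] for n in('cam','drv')]
cv2.imwrite('pics/both.png',cv2.hconcat([a,b]))
```

```text
cam 3.6083 [0.02 0.36 1.91 0.   0.87 0.19]
slot [(0.66, array([313.1, 229.4]))]
cheek_edge [(0.95, array([363.3, 228.5]))]
drv 4.825 [-0.43  0.36  1.69  0.    1.09 -0.26]
driver_grip [(0.88, array([273.2, 283.7])), (0.88, array([404.9, 312.5])), (0.78, array([318.9, 228.9]))]
driver [(0.84, array([377.7, 305.6])), (0.64, array([302.4, 278.3])), (0.61, array([318.2, 217.8]))]
stand [(0.96, array([226.9, 248.3])), (0.77, array([466.2, 261.1])), (0.6, array([314. , 205.6]))]
```

View pics/both.png

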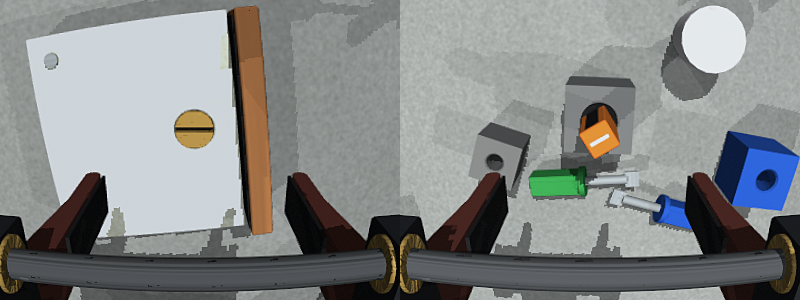

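Left half: brass cam at (193,129), i.e. full pixel (313,229), slot horizontal, cheek just right of it. Right half: orange driver upright in the larger grey stand, top face at (599,139), i.e. full (319,239); the green and blue look-alikes lie on the table. Choice confirmed. Now fit the geometry.

Run:
```python
from h import *
L=lambda n:dict(np.load(n+'.npz'))
f=L('cam'); hsv=cv2.cvtColor(f['pixels'],cv2.COLOR_RGB2HSV)
br=((hsv[...,0]>12)&(hsv[...,0]<28)&(hsv[...,1]>120)&(hsv[...,2]>90)).astype(np.uint8)
br[:,:285]=0;br[:,340:]=0;br[:205]=0;br[255:]=0
hull=cv2.fillConvexPoly(np.zeros_like(br),cv2.convexHull(cv2.findNonZero(br)),1)
ys,xs=np.nonzero(hull); P=at_z(f,np.c_[xs,ys],.04,True); c=P.mean(0); print('cam',c,'size',np.ptp(P,0))
dark=(hull>0)&(f['pixels'].sum(2)<150)&(np.hypot(*(np.stack(np.indices(hull.shape))-[[[229.]],[[313.]]]))<17)
ys,xs=np.nonzero(dark); D=at_z(f,np.c_[xs,ys],.04,True)[:,:2]; print('slot dark ctr',D.mean(0),len(D)); 
w,v=np.linalg.eigh(np.cov(D.T)); print('slot yaw',np.arctan2(v[1,1],v[0,1])%np.pi,np.sqrt(w))
f=L('drv'); hsv=cv2.cvtColor(f['pixels'],cv2.COLOR_RGB2HSV)
print(f['pixels'][232:250:3,300:340:5].tolist()[3])
m=((hsv[...,0]<22)&(hsv[...,1]>90)&(hsv[...,2]>190)).astype(np.uint8); m[:,:290]=0;m[:,350:]=0;m[:205]=0;m[270:]=0
cn=max(cv2.findContours(m,0,2)[0],key=cv2.contourArea)[:,0].astype(float)
P=at_z(f,cn,.128,True)[:,:2].astype(np.float32); r=cv2.minAreaRect(P*1000); print('handle',r)
wh=((hsv[...,1]<60)&(hsv[...,2]>180)); wh[:,:305]=0;wh[:,335:]=0;wh[:225]=0;wh[255:]=0
ys,xs=np.nonzero(wh);W=at_z(f,np.c_[xs,ys],.128,True)[:,:2];w,v=np.linalg.eigh(np.cov(W.T));print('stripe yaw',np.arctan2(v[1,1],v[0,1])%np.pi,W.mean(0))
# stand top rectangle
g=f['pixels'].astype(int)
z=cv2.resize(f['pixels'][150:290,260:400],None,fx=4,fy=4,interpolation=cv2.INTER_NEAREST)
for k,(p,t) in enumerate([((r[0][0]/1000,r[0][1]/1000),.128)]):
    for zz in(.128,.072,.066):
        u=proj(f,np.array([*p,zz])); print(zz,u); cv2.circle(z,tuple(int(a) for a in (u-[260,150])*4),3,(255,0,255),-1)
cv2.imwrite('pics/z.png',z[:,:,::-1])
```

```text
cam [0.51727417 0.02450306 0.04      ] size [0.02985784 0.0306519  0.        ]
slot dark ctr [0.51721476 0.02477326] 69
slot yaw 2.9592391161844995 [0.00050136 0.0077917 ]
[[79, 83, 83], [229, 149, 56], [226, 143, 45], [226, 235, 243], [228, 231, 235], [226, 143, 47], [225, 144, 54], [226, 147, 54]]
handle ((547.8580322265625, -241.5956268310547), (23.17957878112793, 23.09901237487793), 21.06237030029297)
stripe yaw 0.3669618126648748 [ 0.54769779 -0.24234845]
0.128 [319.15361465 238.9691102 ]
0.072 [318.63551994 221.04235804]
0.066 [318.58947771 219.45731243]
```

View pics/z.png

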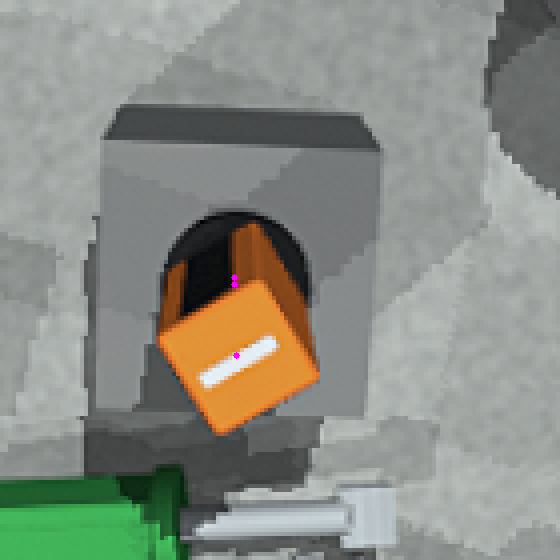

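The zoom shows the orange top at (238,355) with a white stripe, and the collar centre at about (236,284), which agrees with the upright projection (235,280); the collar is centred on the stand. Now grasp at yaw 0.367+π/2, lift, and check the blade direction.

Run:
```python
from h import *
o=[np.pi,0,1.938]; x,y=.5479,-.2416
move_pose([x,y,.2],o)
print(line_to([x,y,.094],feed=.12,guard=8), sense()['eef_pos'])
gripper_to(.0); s=sense(); print(s['width'],s['grasp_force'],s['contact_force'],s['eef_pos'].round(4))
line_to([x,y,.25],feed=.15); s=sense(); print(s['t'],s['width'],s['contact_force'],s['wrist_torque'],s['joint_positions'].round(2))
a=grab_frame('side'); b=grab_frame('wrist')
u=proj(a,np.array([x,y,.163]),False).astype(int); print(u)
a=cv2.resize(a['pixels'][u[1]-65:u[1]+25,u[0]-45:u[0]+45],(480,480),interpolation=cv2.INTER_CUBIC)
uw=proj(b,np.array([x,y,.163])); print(uw)
uw=uw.astype(int); b=cv2.resize(b['pixels'][uw[1]-40:uw[1]+40,uw[0]-26:uw[0]+27],(318,480),interpolation=cv2.INTER_NEAREST)
cv2.imwrite('pics/lift.png',np.hstack([a,b])[:,:,::-1])
```

```text
False [ 0.54845709 -0.24185886  0.09471605]
0.02405758698631668 29.999919533729553 [-0.41474815  0.32405198  0.0270595 ] [ 0.5479 -0.2416  0.094 ]
8.7833 0.023678712248405002 [-0.7027511   0.12907093 -0.28456136] [-0.05248941  0.01990615  0.02934942] [-0.44  0.37  1.68 -0.    1.1  -0.8 ]
[352 306]
[316.14577842 246.31246103]
```

View pics/lift.png

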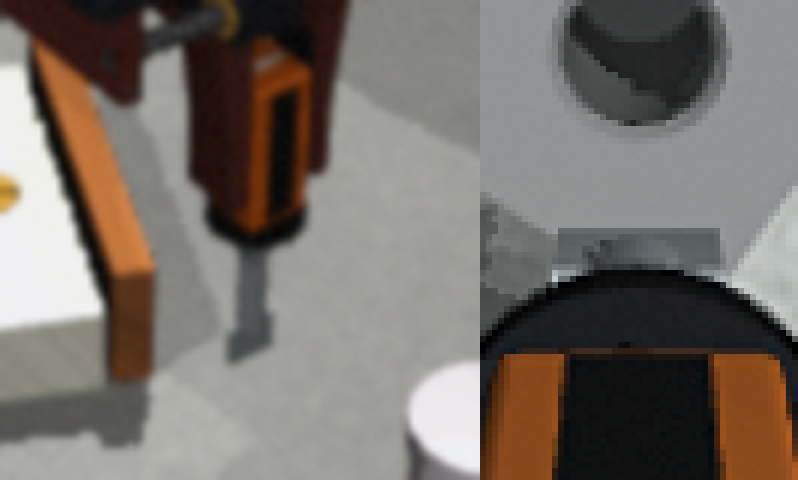

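In the left half the side view shows the driver held with its blade down. In the right half the wrist view shows the blade tip edge at 6x from (555,228) to (720,228), so its width runs along the tool y axis; the empty hole is above. Blade yaw is therefore tool yaw − π/2. Now go over the cam and compare blade and slot in the picture.

Run:
```python
from h import *
o=[np.pi,0,1.389]; x,y=.5172,.0246
move_pose([x,y,.2],o); line_to([x,y,.137],feed=.1); dwell(.2)
s=sense(); print(s['t'],s['eef_pos'],s['ee_rot'],s['contact_force'],s['wrist_torque'],s['joint_positions'].round(2))
f=grab_frame('wrist'); np.savez('over.npz',**{k:f[k] for k in('pixels','K','xyz','rotation')})
print(proj(f,np.array([[x,y,.04],[x,y,.05]])), [(m['p'],m['point']) for m in mark_of(f,'driver_tip')+mark_of(f,'slot')])
b=cv2.resize(f['pixels'][190:265,266:366],(800,600),interpolation=cv2.INTER_NEAREST)
cv2.imwrite('pics/over.png',b[:,:,::-1])
```

```text
10.925 [0.51770041 0.0246036  0.1376888 ] [ 3.14024036e+00 -2.78703748e-04  1.38902106e+00] [0.73077828 0.28165936 0.02363117] [-0.03786765  0.04324084 -0.037663  ] [ 0.02  0.41  1.93 -0.    0.8   0.21]
[[313.96248921 240.86823481]
 [313.92545201 245.23995186]] [(0.68, [318.2, 242.5]), (0.97, [312.3, 242.6]), (0.66, [313.8, 241.8])]
```

View pics/over.png

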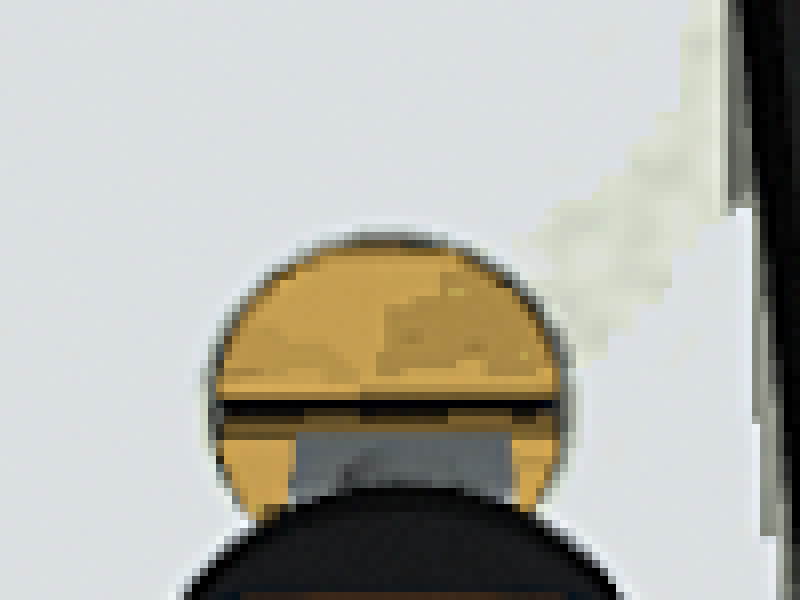

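The zoom shows the slot at rows 400–440, columns 215–560, and the blade's tip edge at row 432, columns 290–515. They are parallel. The blade needs about −0.5 mm across and −1.2 mm along the slot. Next is a guarded descent.

Run:
```python
from h import *
p=np.array([.5172,.0246,.137])+[-.0013,-.0003,0]
line_to(p,feed=.05); b=sense()
tx=np.array([np.cos(1.389),np.sin(1.389),0])
for k in (0,.5,-.5,1,-1,1.5,-1.5):
    q=p+tx*k*1e-3
    q[2]=.131; line_to(q,feed=.06)
    q[2]=.1185; hit=line_to(q,feed=.02,guard=4)
    s=sense(); print(k,hit,s['t'],s['eef_pos'].round(4),(s['contact_force']-b['contact_force']).round(2),(s['wrist_torque']-b['wrist_torque']).round(3))
    if s['eef_pos'][2]<.123: break
dwell(.2); s=sense(); print(s['eef_pos'],s['contact_force'],s['wrist_torque'],b['contact_force'],b['wrist_torque'])
np.savez('seat.npz',q=q,bf=b['contact_force'],bt=b['wrist_torque'])
```

```text
0 True 12.15 [0.5158 0.0243 0.1193] [-0.77  0.06  7.04] [0.049 0.126 0.015]
[0.5157946  0.02430122 0.11932422] [-1.30993157 -0.88114226  5.01901045] [-0.06203973  0.21018861  0.04712207] [ 0.22709157  0.48019296 -1.42150105] [-0.09001423  0.08332746  0.01394214]
```

```bash
cat > turn.py <<'E'
from h import *
import sys
def avg(n=6):
    F=[];T=[]
    for _ in range(n): dwell(.02); s=sense(); F.append(s['contact_force']);T.append(s['wrist_torque'])
    return np.mean(F,0),np.mean(T,0),np.std(T,0)[2],s
def turn(q,yaw,bf,bt,yend,goal=.165,step=.05,tmax=30):
    tq=0
    while yaw>yend and sense()['t']<tmax:
        yaw-=step if tq<.085 else .02
        line_to(q,[np.pi,0,yaw],feed=.1)
        F,T,sd,s=avg(); F=F-bf; tq=(T-bt)[2]
        tx=np.array([np.cos(yaw),np.sin(yaw),0]); fx=F@tx
        print(f"{s['t']:.2f} yaw {yaw:.3f} tq {tq:.3f} sd {sd:.3f} fx {fx:.1f} F {F.round(1)} z {s['eef_pos'][2]:.4f} w {s['width']:.4f}")
        if tq>=goal: break
        q=q+tx*np.clip(fx*5e-5,-3e-4,3e-4)
    np.savez('turn.npz',q=q,yaw=yaw); return q,yaw,tq
E
python3 - <<'E'
from turn import *
d=np.load('seat.npz'); q=d['q'].copy(); q[2]=.1198; line_to(q,feed=.02)
F,T,sd,s=avg(); print(F-d['bf'],T-d['bt'],sd,s['t'])
turn(q,1.389,d['bf'],d['bt'],1.389-.3,goal=.14)
E
```

```text
[-0.13368519 -0.69839756  0.33132208] [ 0.02333072  0.00679946 -0.00834636] 0.011514210028445498 12.7
13.05 yaw 1.339 tq 0.010 sd 0.033 fx 0.6 F [-0.2  0.7  0. ] z 0.1197 w 0.0242
13.40 yaw 1.289 tq 0.059 sd 0.025 fx 1.4 F [-0.2  1.6 -1.1] z 0.1197 w 0.0239
13.75 yaw 1.239 tq 0.013 sd 0.016 fx 1.6 F [ 0.1  1.7 -1.4] z 0.1197 w 0.0234
14.10 yaw 1.189 tq 0.026 sd 0.021 fx 1.5 F [-0.5  1.8 -2. ] z 0.1197 w 0.0236
14.45 yaw 1.139 tq 0.040 sd 0.015 fx 1.2 F [-0.7  1.6 -1.8] z 0.1198 w 0.0240
14.80 yaw 1.089 tq 0.027 sd 0.021 fx 0.9 F [-1.1  1.6 -1.7] z 0.1197 w 0.0238
```

Run:
```python
from turn import *
d=np.load('seat.npz'); t=np.load('turn.npz'); bt=d['bt'].copy(); bt[2]=.005
turn(t['q'],float(t['yaw']),d['bf'],bt,1.389-1.65,goal=.155,tmax=28)
```

```text
15.15 yaw 1.039 tq 0.045 sd 0.014 fx 1.1 F [-1.3  2.  -2. ] z 0.1198 w 0.0237
15.50 yaw 0.989 tq 0.052 sd 0.030 fx 0.9 F [-1.6  2.1 -2.6] z 0.1197 w 0.0241
15.85 yaw 0.939 tq 0.076 sd 0.023 fx 0.6 F [-1.8  2.1 -2.3] z 0.1198 w 0.0242
16.20 yaw 0.889 tq 0.084 sd 0.023 fx 0.4 F [-2.4  2.4 -2.4] z 0.1198 w 0.0236
16.55 yaw 0.839 tq 0.066 sd 0.028 fx 0.1 F [-2.6  2.4 -2.3] z 0.1198 w 0.0237
16.90 yaw 0.789 tq 0.057 sd 0.032 fx -0.1 F [-2.5  2.3 -2.3] z 0.1198 w 0.0238
17.25 yaw 0.739 tq 0.070 sd 0.026 fx 0.2 F [-2.6  3.2 -2.6] z 0.1198 w 0.0237
17.60 yaw 0.689 tq 0.102 sd 0.036 fx -0.5 F [-2.9  2.7 -2.7] z 0.1198 w 0.0240
17.95 yaw 0.669 tq 0.095 sd 0.038 fx 0.2 F [-2.6  3.7 -3. ] z 0.1198 w 0.0237
18.30 yaw 0.649 tq 0.112 sd 0.026 fx 0.2 F [-2.8  4.1 -2.8] z 0.1198 w 0.0236
18.65 yaw 0.629 tq 0.110 sd 0.041 fx 0.0 F [-2.8  3.9 -3. ] z 0.1198 w 0.0238
19.00 yaw 0.609 tq 0.103 sd 0.023 fx -0.1 F [-2.7  3.7 -3.2] z 0.1198 w 0.0242
19.35 yaw 0.589 tq 0.102 sd 0.026 fx 0.1 F [-2.7  4.1 -3.1] z 0.1198 w 0.0242
19.70 yaw 0.569 tq 0.109 sd 0.026 fx -0.3 F [-3.   4.1 -3.1] z 0.1198 w 0.0241
20.05 yaw 0.549 tq 0.130 sd 0.034 fx -0.1 F [-2.5  3.8 -3.2] z 0.1198 w 0.0240
20.40 yaw 0.529 tq 0.106 sd 0.030 fx -0.6 F [-3.1  3.9 -2.6] z 0.1198 w 0.0236
20.75 yaw 0.509 tq 0.097 sd 0.010 fx -0.7 F [-3.1  4.1 -3.3] z 0.1198 w 0.0238
21.10 yaw 0.489 tq 0.103 sd 0.007 fx -0.1 F [-2.3  4.1 -3.4] z 0.1198 w 0.0239
21.45 yaw 0.469 tq 0.107 sd 0.033 fx -0.4 F [-2.9  4.9 -3.7] z 0.1198 w 0.0239
21.80 yaw 0.449 tq 0.131 sd 0.023 fx -0.4 F [-2.6  4.5 -3.5] z 0.1198 w 0.0239
22.15 yaw 0.429 tq 0.138 sd 0.034 fx 0.0 F [-2.2  4.9 -3.6] z 0.1198 w 0.0243
22.50 yaw 0.409 tq 0.136 sd 0.025 fx -0.1 F [-2.2  4.9 -3.5] z 0.1198 w 0.0238
22.85 yaw 0.389 tq 0.146 sd 0.013 fx -0.3 F [-2.4  4.9 -3.7] z 0.1198 w 0.0241
23.20 yaw 0.369 tq 0.158 sd 0.028 fx -0.3 F [-2.1  4.5 -3.9] z 0.1198 w 0.0241
```

Run:
```python
from turn import *
d=np.load('seat.npz'); t=np.load('turn.npz'); bt=d['bt'].copy(); bt[2]=.005
q=t['q'].copy();yaw=float(t['yaw']); ty=np.array([np.sin(yaw),-np.cos(yaw),0])
print(q, sense()['eef_pos'],sense()['ee_rot'])
for k in range(3):
    F,T,sd,s=avg(10); fy=(F-d['bf'])@ty; print(s['t'],(T-bt)[2],sd,'fy',fy)
    if k<2: q=q+ty*np.clip(fy*2e-4,-1e-3,1e-3); line_to(q,feed=.02)
np.savez('turn.npz',q=q,yaw=yaw)
a=grab_frame('side'); b=grab_frame('wrist')
u=proj(a,np.array([.56,.02,.05]),False).astype(int); print(u)
cv2.imwrite('pics/chk.png',np.hstack([cv2.resize(a['pixels'][u[1]-40:u[1]+50,u[0]-30:u[0]+30],(400,600),interpolation=cv2.INTER_CUBIC),cv2.resize(b['pixels'][150:300,260:360],(400,600),interpolation=cv2.INTER_NEAREST)])[:,:,::-1])
```

```text
[0.51598339 0.02469483 0.1198    ] [0.51610391 0.02492536 0.11977206] [-3.14135583e+00 -4.01986335e-04  3.69461336e-01]
23.3667 0.17752047505361115 0.044737504169505636 fy -5.539734793081838
23.7833 0.15654452519307716 0.02694665569841925 fy 0.9186854478888558
24.2 0.14984416413765045 0.04451843074090579 fy 2.1872427107914594
[320 271]
```

View pics/chk.png

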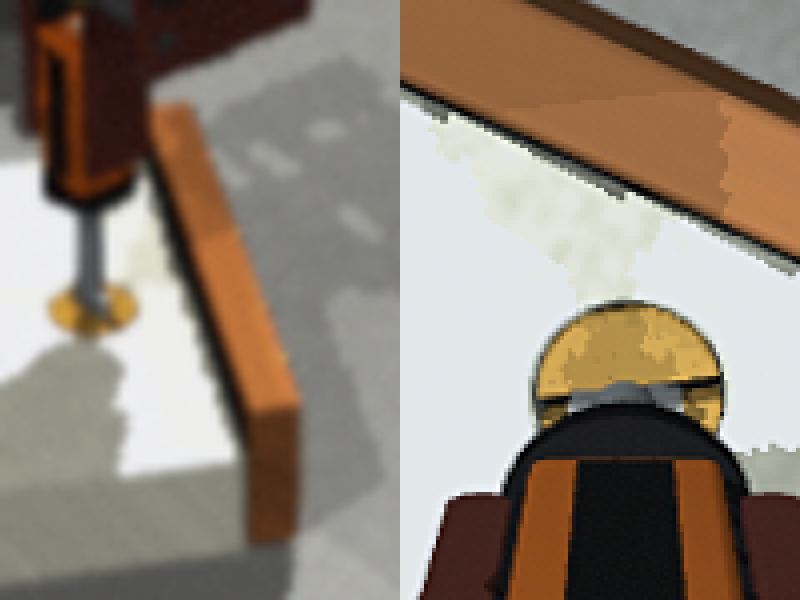

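The side crop shows the cheek closed against the board. The wrist crop shows the gap gone (black strip only) and the blade in the slot with the cam following. Torque is about 0.155 N m, so I go on in small steps to mid-range snug.

Run:
```python
from turn import *
d=np.load('seat.npz'); t=np.load('turn.npz'); bt=d['bt'].copy(); bt[2]=.005
q=t['q'].copy();yaw=float(t['yaw']); h=[]
for k in range(6):
    yaw-=.02; line_to(q,[np.pi,0,yaw],feed=.1)
    F,T,sd,s=avg(14); tx=np.array([np.cos(yaw),np.sin(yaw),0]); ty=np.array([np.sin(yaw),-np.cos(yaw),0]); F=F-d['bf']
    h.append((T-bt)[2]); print(s['t'],yaw,h[-1],sd,F@tx,F@ty)
    if h[-1]>.17: break
    q=q+tx*F@tx*5e-5+ty*F@ty*5e-5
np.savez('turn.npz',q=q,yaw=yaw)
```

```text
24.7833 0.3489999999999991 0.14818756468680191 0.029041930281208574 0.18788809485593427 3.9014546718507828
25.2667 0.32899999999999907 0.16557166143740834 0.02420389065503688 1.1446625077435306 3.6250253513959607
25.75 0.30899999999999905 0.21201478625514072 0.028692138762488807 2.0355687218430507 3.54817915845096
```

Run:
```python
from turn import *
d=np.load('seat.npz'); t=np.load('turn.npz'); bt=d['bt'].copy(); bt[2]=.005
q=t['q'].copy();yaw=float(t['yaw'])
F,T,sd,s=avg(14); print('hold',(T-bt)[2],sd)
for k in range(6):
    yaw+=.03; line_to(q,[np.pi,0,yaw],feed=.1)
    F,T,sd,s=avg(6); tq=(T-bt)[2]; print(s['t'],round(yaw,3),tq,F-d['bf'])
    if tq<.03: break
q[2]=.135; line_to(q,feed=.05); q[2]=.15; line_to(q,feed=.1)
f=grab_frame('wrist'); c=dict(np.load('cam.npz'))
print(sense()['t'],sense()['contact_force'],sense()['wrist_torque'])
u=np.array([np.cos(-.182),np.sin(-.182)])
m=mark_of(f,'cheek_edge')[0]; n=mark_of(f,'slot')[0]
E=at_z(f,np.array(m['point']),.06,True);S=at_z(f,np.array(n['point']),.04,True); print(m['p'],n['p'],E,S,E-S)
E=at_z(c,np.array([363.3,228.5]),.06,True);S=at_z(c,np.array([313.1,229.4]),.04,True); print('before',E,S,E-S)
np.savez('after.npz',**{k:f[k] for k in('pixels','K','xyz','rotation')})
cv2.imwrite('pics/after.png',cv2.resize(f['pixels'][130:280,250:400],(600,600),interpolation=cv2.INTER_NEAREST)[:,:,::-1])
```

```text
hold 0.20267397660064546 0.02021451257720137
26.3333 0.339 0.10209967254537046 [ 3.9392974  -2.5662168  -2.80953424]
26.6833 0.369 0.011456245021416341 [2.47999752 0.13415586 0.02147552]
27.4917 [-0.44500655 -0.51239609 -1.32710049] [-0.07492652  0.13256818 -0.0101118 ]
0.96 0.81 [0.55240868 0.02161205 0.06      ] [0.51779813 0.02361158 0.04      ] [ 0.03461055 -0.00199953  0.02      ]
before [0.55410679 0.02410484 0.06      ] [0.51665135 0.02419067 0.04      ] [ 3.74554410e-02 -8.58366992e-05  2.00000000e-02]
```

View pics/after.png

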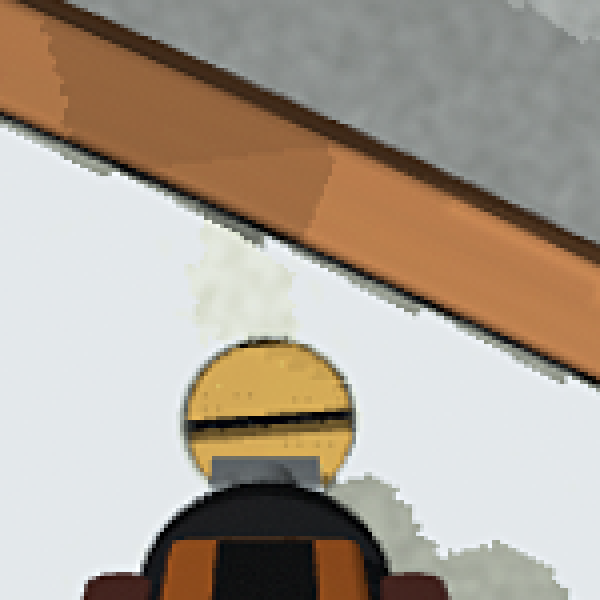

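After the turn the cheek edge is 34.6 mm from the cam (37.4 before; 34 means home), so it is closed, and the slot at (270,420) is turned and free of the blade. Now put the driver back.

Run:
```python
from h import *
s=sense(); p=s['eef_pos'].copy(); p[2]=.25; line_to(p,feed=.15)
x,y=.5479,-.2416; o=[np.pi,0,1.938]
move_pose([x,y,.25],o); line_to([x,y,.17],feed=.12)
h=line_to([x,y,.10],feed=.05,guard=6); print(h,sense()['eef_pos'])
if not h: h=line_to([x,y,.0925],feed=.015,guard=5)
s=sense(); print(h,s['t'],s['eef_pos'],s['contact_force'])
```

```text
False [ 0.54811363 -0.24171287  0.10034819]
True 32.9833 [ 0.54791551 -0.24162792  0.09390194] [-0.26711271 -0.1505916   4.96254121]
```

Contact came at z = 0.0939, the original grip height, so it is fully down. Release, retreat and look.

Run:
```python
from h import *
x,y=.5479,-.2416
gripper_to(.06); dwell(.2); line_to([x,y,.18],feed=.1); line_to([x,y,.248],feed=.15)
move_pose([x,y,.248],[np.pi,0,1.4])
f=grab_frame('wrist'); print(sense()['t'],sense()['contact_force'],sense()['width'])
print(proj(f,np.array([[x,y,.128]])))
z=cv2.resize(f['pixels'][150:290,260:400],None,fx=4,fy=4,interpolation=cv2.INTER_NEAREST)
cv2.imwrite('pics/end.png',z[:,:,::-1])
```

```text
36.1583 [ 0.32485632 -0.26874083  0.84560714] 0.06008427789825654
[[315.9504934  232.70766262]]
```

View pics/end.png

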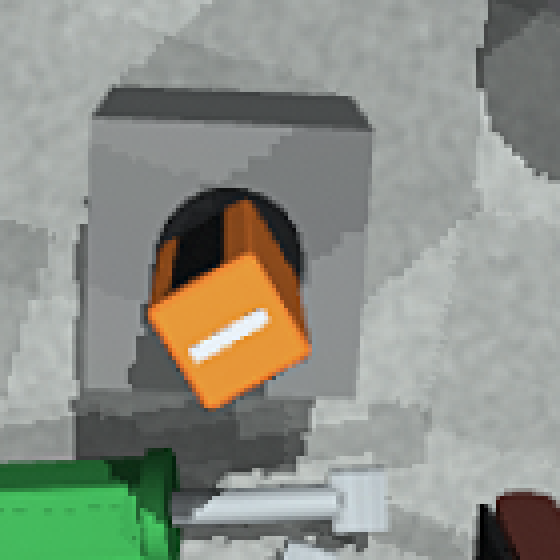

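The picture shows the driver upright in its stand at (230,330), with its collar on the top face as at the start and the look-alikes untouched.

```bash
python3 -c "
from cell import *
print(job_done(), sense()['t'])"
```

```text
the job is handed in; nothing more can be done
the job is handed in; nothing more can be done
```

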